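Centre-punch the brass signal base plate

TASK

The brass plate is to be drilled for a signal mast: stand the yellow spring punch upright on it, centred on the dot in the middle of the ring, and press its barrel straight down until the spring trips with a snap. Let the barrel spring back up and leave the punch standing there. Do not trip the punch anywhere else.

Things in the scene. Friction and masses are not known exactly. Their poses are not given: they have to be found in the camera images.
- punch: Loose spring centre punch standing upright, 127 mm tall, 0.36 kg. Dark steel ring foot, 56 mm across, 8 mm high; three struts to a collar. Ribbed round yellow barrel, 29 mm across, from 47 to 113 mm above the underside; black domed cap, 26 mm across, on top. Grip the barrel hard (40 N): it carries the whole punch. Origin: centre of the foot's underside (needle's point); z up the barrel.
- punch_barrel (a joint): How far the barrel is pressed down, m: 0 = up, 0.015 = at its stop. Pressed straight down (held by the barrel, or on the cap) it resists with 2 N, growing to about 10 N at 6 mm, then trips: resistance falls to about 4 N at the stop. It counts as tripped beyond 12 mm. Let up, it springs back to 0 by itself.
- mark (a point): Black dot in the middle of the brass plate's top, 5 mm above the table; z up. The plate is fixed, 76 mm square, 5 mm thick, with a black ring 64 mm across round the dot; the punch's foot fits inside the ring. Two like plates, one white and one red, lie nearby and are not to be punched.
There are look-alikes about, which are no part of the job. What is shaped like the punch but purple is not meant.

How it is judged (in metres and radians):
On the way:
1. the punch is tripped (barrel down more than 12 mm) standing on the brass plate, its axis within 12 mm of the dot, upright within 10 degrees (value of joint punch_barrel above 0.012 m and horizontal distance between punch and mark below 0.012 m and z of punch in the frame of mark below 0.004 m and angle between punch's own z axis and vertical below 0.175 rad), for 0.05 s.
At the end, for the whole second after the job is handed in: The punch has been tripped on the brass plate's dot and stands there alone, at rest, upright within 10 degrees, its axis within 15 mm of the dot, its barrel sprung back up (pressed less than 3 mm) (value of joint punch_barrel below 0.003 m and horizontal distance between punch and mark below 0.015 m and z of punch in the frame of mark below 0.004 m and angle between punch's own z axis and vertical below 0.175 rad and linear speed of punch below 0.02 m/s); the robot touches nothing.
It fails at once if the punch is tripped (barrel down more than 12 mm) off the mark: more than 20 mm from the dot (value of joint punch_barrel above 0.012 m and horizontal distance between punch and mark above 0.02 m).
It also fails if it takes over 38 s, if anything falls off the work surface, if the arm or the gripper's body presses on something with over 40 N, if the wrist force passes 120 N, or if a joint passes its speed limit or range.

ROBOT

A 6-joint arm with a two-finger parallel gripper is mounted at the origin on the work surface; the furniture and walls round the work are solid. World frame = base frame: x ahead of the robot, y to its left, z up, the work surface at z = 0. Lengths are in mm, angles in rad, forces in N, time in s.
With the tool pointing down it reaches from about 350 to 875 mm from the base axis. Payload 4.2 kg.
Tool frame: the origin (TCP) lies midway between the tips of the shut fingers; the grasp point (between the pads) lies 19 mm behind it; z points along the fingers, y is the line along which they close (so a half turn about z gives the same grasp; the last joint's range is limited). The gripper opens to 87 mm and grips with 3 to 60 N. Pads are 19 mm wide; open, the fingers measure 117 mm over their backs; the gripper's body (75 mm by 190 mm) begins 51 mm behind the grasp point.
Start: joints at [-0.883, 0.385, 0.008, 0, -1.194, -0.259], TCP at [259.875, -568.388, 222.55] pointing down, gripper open.
Joint ranges: [-3.14, 3.14], [-1.21, 2.06], [-1.07, 1.41], [-3.16, 2.05], [-2.99, -0.16], [-3.1, 3.1]. Speed limits (rad/s): [2.79, 2.79, 3.14, 3.14, 3.14, 3.14].

INTERFACE

Orientations are given as a unit quaternion [w, x, y, z].
In Python, from station import bot gives the robot as it stands.
- The arm moves only by the shell command python3 -m inch 'ROWS'. ROWS is JSON, a list of rows, each a list of 7 numbers: the shift along the world's x, y, z normalised to -1 to 1, where 1 is 0.1 m, then the turn, a rotation vector about the world's x, y, z normalised to -1 to 1, where 1 is 1.5 rad, then the closure, from -1 (fully open) to 1 (shut). In form: [[x, y, z, rx, ry, rz, claw], ...]. A call has 1 to 10 rows; each row shifts and turns the commanded pose from where the row before left it; what a row does not reach is not made up. A row lasts 1/8 s, in which the tool goes at most 62.5 mm and 10.7 degrees, less where a joint would pass 70% of its speed; a pose out of reach is approached as far as the arm can. A call with a number of a shift or a turn outside -1 to 1 is refused whole. A call with a gripper value outside its range is refused whole. The fingers move at their own pace and stop on an object; the grip force is fixed at half the most. Time passes only in rows, so rows that do not move let the fingers close. It gives the time, the measured TCP pose, the force, the opening and the grip force at its end, in the units of the state.
- bot.get_state(): the state, without advancing time (a new reading comes with each control period).
- bot.capture(name): name is "side" or "top"; returns a dict with "img" (420x560x3 uint8, red, green, blue), "fx", "fy", "cx", "cy" (pixels), "R" (3x3) and "t" (3): a world point X has camera coordinates R X + t. Camera axes: x right, y down, z forward; pixel columns grow to the right and rows downward; lengths in mm; the calibration is good to about 2 mm. A picture is of the moment at which its call begins. There is no depth.
- bot.sign_off(): hands the job in; it is judged then, once.
The state is a dict: "t": time; "q": joint angles; "dq": joint speeds; "tau": joint torques, N m; "ee_pos": TCP position; "tcp_rot": TCP orientation; "wrist_force": force on the tool from outside, world axes, zero at the start; "wrist_torque": the same for the moment, N m; "finger_gap": finger opening in mm; "finger_force": force on a finger pad.
Only numpy, scipy, OpenCV 4.12 (cv2) and the standard library are available. Lean on these libraries where they do the work, as an engineer would, in place of code of your own. Each camera call takes 0.05 s, during which the arm holds its last target. There are 200 camera calls.

## Working session

There is one attempt and no reset: what is moved stays moved. The work goes in short steps, Python scripts to look and compute and a shell command to move; the robot and the scene stay as the last step left them, time stands still between calls to the robot, and variables do not carry over. Pictures are saved under pics/ and viewed, at most 10 in all, crops included, and the job is handed in when it is done.

```bash
mkdir -p pics
python3 - <<'E'
from station import bot
import cv2,pickle
for n in("side","top"):
    c=bot.capture(n);cv2.imwrite(f"pics/{n}0.png",c["img"][:,:,::-1]);pickle.dump(c,open(n+".pkl","wb"))
    print(n,c["fx"],c["cx"],c["cy"],c["R"],c["t"])
print(bot.get_state())
E
```

```text
side 399.0635812784802 292.8638160742486 208.11401035712683 [[-0.85675817 -0.51560415 -0.01085307]
 [-0.29958872  0.51472329 -0.80330974]
 [ 0.41977617 -0.68499072 -0.59546257]] [330.9837048  172.72664759 712.053129  ]
top 465.11309137127904 277.05916843860285 216.6825000722944 [[-0.02346042 -0.9996901  -0.00832492]
 [-0.99426295  0.0242007  -0.10418983]
 [ 0.10435901  0.00583282 -0.99452259]] [ 15.62252555 421.49554746 984.09532311]
{'t': 0.1, 'q': array([-8.83355406e-01,  3.85495416e-01,  6.76366081e-03, -4.70199767e-04,
       -1.19402454e+00, -2.58611715e-01]), 'dq': array([-0.00077592, -0.00038395,  0.00335882,  0.00337448, -0.0018962 ,
        0.00209009]), 'tau': array([-7.03397200e-04, -3.91688490e+01,  1.87935179e+01,  4.23192322e+00,
        1.34807764e-02, -8.59063971e-05]), 'ee_pos': array([ 259.67892504, -567.89565786,  221.5547278 ]), 'tcp_rot': array([-2.51935090e-04, -2.12690637e-01,  9.77119074e-01,  9.71932810e-04]), 'wrist_force': array([-0.62487836,  0.10642538, -0.31996463]), 'wrist_torque': array([-0.01396469, -0.01897845, -0.02127742]), 'finger_force': 0.0, 'finger_gap': 86.91776213190191}
```

View pics/side0.png

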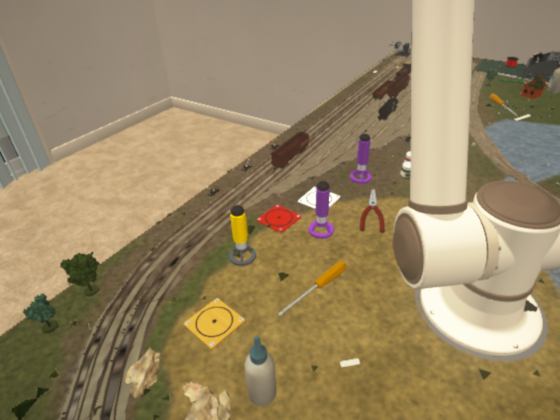

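View pics/top0.png

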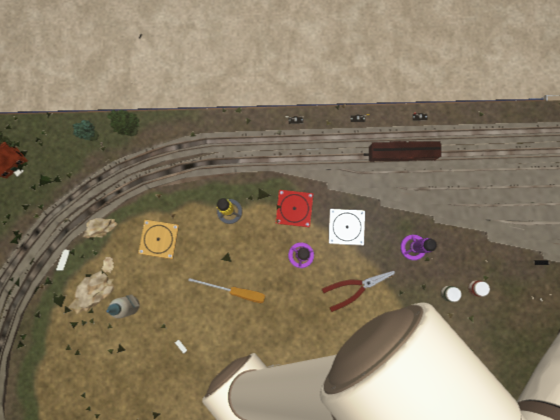

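Side view: punch foot at about (242,255), brass dot at (214,321). Top view: foot at (229,210), cap at (224,204), brass dot at (158,239). The purple ones and the red and white plates are decoys.

```bash
cat > h.py <<'E'
import numpy as np,cv2
from scipy.optimize import least_squares
def onplane(c,uv,z):
    R,t=np.array(c["R"]),np.array(c["t"]);d=R.T@np.array([(uv[0]-c["cx"])/c["fx"],(uv[1]-c["cy"])/c["fy"],1]);o=-R.T@t
    return (o+d*(z-o[2])/d[2])
def proj(c,X):
    p=np.array(c["R"])@X+np.array(c["t"]);return np.array([c["cx"]+c["fx"]*p[0]/p[2],c["cy"]+c["fy"]*p[1]/p[2]])
def tri(cs,uvs,x0):
    s=least_squares(lambda X:np.concatenate([proj(c,X)-u for c,u in zip(cs,uvs)]),x0);return s.x,s.cost
def yellow(c,uv,r):
    h=cv2.cvtColor(c["img"],cv2.COLOR_RGB2HSV);m=cv2.inRange(h,(18,150,90),(34,255,255))
    k=np.zeros_like(m);x,y=map(int,uv);k[y-r:y+r,x-r:x+r]=1;m*=k
    n,l,s,ce=cv2.connectedComponentsWithStats(m);i=1+np.argmax(s[1:,4]);return ce[i],s[i],l==i
E
python3 - <<'E'
import pickle;from h import *
S,T=[pickle.load(open(n+".pkl","rb")) for n in("side","top")]
def dot(c,uv,r=4):
    x,y=uv;g=cv2.cvtColor(c["img"],cv2.COLOR_RGB2GRAY)[y-r:y+r+1,x-r:x+r+1].astype(float);w=np.clip(np.percentile(g,60)-15-g,0,None)
    Y,X=np.mgrid[y-r:y+r+1,x-r:x+r+1];return np.array([(X*w).sum(),(Y*w).sum()])/w.sum()
a,b=dot(S,(214,321)),dot(T,(158,239));print("dot",a,b,onplane(S,a,5),onplane(T,b,5),tri([S,T],[a,b],[500,200,5]))
for c,uv,r in((S,(214,321),32),(T,(158,239),24)):
    ce,s,_=yellow(c,uv,r);print("plate",ce,s,onplane(c,ce,5))
for n,c,uv,f in(("S",S,(239,225),(242,255)),("T",T,(228,208),(229,210))):
    ce,s,_=yellow(c,uv,22);print(n,"barrel",ce,s,onplane(c,ce,80),"foot",onplane(c,f,4))
    x,y=f;cv2.imwrite(f"pics/z{n}.png",cv2.resize(c["img"][y-60:y+25,x-40:x+40,::-1],None,fx=6,fy=6,interpolation=cv2.INTER_CUBIC))
im=np.hstack([cv2.imread("pics/zS.png"),cv2.imread("pics/zT.png")]);cv2.imwrite("pics/z.png",cv2.resize(im,(800,425)))
E
```

```text
dot [213.94123408 320.68854065] [157.79083095 238.73352436] [381.95198366 269.75676014   5.        ] [381.2765619  268.39896474   5.        ] (array([382.0080731 , 269.10225715,   4.14261614]), np.float64(0.1108931933313994))
plate [213.84334511 322.66195524] [ 183  297   63   53 1698] [379.42088444 273.02142396   5.        ]Traceback (most recent call last):
  File "<stdin>", line 8, in <module>
  File "h.py", line 13, in yellow
    n,l,s,ce=cv2.connectedComponentsWithStats(m);i=1+np.argmax(s[1:,4]);return ce[i],s[i],l==i
                                                     ~~~~~~~~~^^^^^^^^^
    return _wrapfunc(a, 'argmax', axis=axis, out=out, **kwds)
    return bound(*args, **kwds)
ValueError: attempt to get argmax of an empty sequence
```

Run:
```python
import pickle;from h import *
S,T=[pickle.load(open(n+".pkl","rb")) for n in("side","top")]
ce,s,_=yellow(S,(239,225),22);print("barrel",ce,s,onplane(S,ce,80),"foot",onplane(S,(242,255),4),onplane(T,(229,210),4),"cap",onplane(T,(223.5,204.5),122))
for n,c,(x,y) in(("S",S,(242,230)),("T",T,(229,210))):
    cv2.imwrite(f"pics/z{n}.png",cv2.resize(c["img"][y-35:y+35,x-35:x+35,::-1],(400,400),interpolation=cv2.INTER_CUBIC))
cv2.imwrite("pics/z.png",np.hstack([cv2.imread("pics/zS.png"),cv2.imread("pics/zT.png")]))
```

```text
barrel [239.         227.91125541] [230 212  19  32 462] [435.83377638 116.90494035  80.        ] foot [439.74352604 113.06401269   4.        ] [441.05691088 111.37296137   4.        ] cap [437.74614907 109.05453998 122.        ]
```

View pics/z.png

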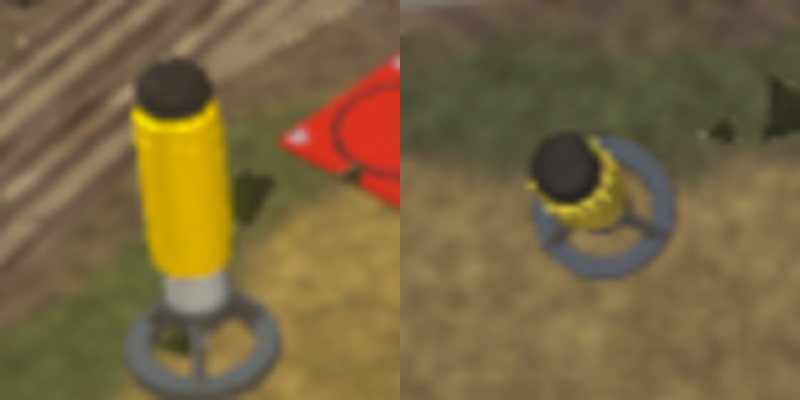

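Refined: foot ring centre in the top view is at (229.7,211.4), cap at (222.9,204). The punch axis is at about (438.5,110.8) and the dot at (381.7,269). Moving above the punch.

```bash
python3 -m inch '[[0.119,0.452,0,0,0,0,-1],[0.119,0.452,0,0,0,0,-1],[0.119,0.452,0,0,0,0,-1],[0.119,0.452,0,0,0,0,-1],[0.119,0.452,0,0,0,0,-1],[0.119,0.452,0,0,0,0,-1],[0.119,0.452,0,0,0,0,-1],[0.119,0.452,0,0,0,0,-1],[0.119,0.452,0,0,0,0,-1],[0.119,0.452,0,0,0,0,-1]]'; python3 -m inch '[[0.119,0.452,0,0,0,0,-1],[0.119,0.452,0,0,0,0,-1],[0.119,0.452,0,0,0,0,-1],[0.119,0.452,0,0,0,0,-1],[0.119,0.452,0,0,0,0,-1],[0,0,0,0,0,0,-1],[0,0,0,0,0,0,-1]]'
```

```text
t: 1.35
ee_pos: [378.8, -114.9, 222.5]
tcp_rot: [0.0, -0.213, 0.977, 0.0]
wrist_force: [0.6, 0.1, 0.3]
finger_gap: 87.3
finger_force: 0.0
t: 2.22
ee_pos: [437.8, 109.3, 222.1]
tcp_rot: [-0.001, -0.213, 0.977, -0.0]
wrist_force: [-0.9, 0.8, -0.4]
finger_gap: 87.3
finger_force: 0.0
```

```bash
python3 -m inch '[[0.005,0.013,-0.3,0,0,0,-1],[0,0,-0.4,0,0,0,-1],[0,0,-0.4,0,0,0,-1],[0,0,-0.3,0,0,0,-1],[0,0,-0.16,0,0,0,-1],[0,0,0,0,0,0,-1],[0,0,0,0,0,0,-1]]'
python3 - <<'E'
from station import bot
import cv2,numpy as np
s=bot.capture("side")["img"][130:290,150:350];t=bot.capture("top")["img"][120:280,150:350]
cv2.imwrite("pics/d.png",cv2.resize(np.hstack([s,t])[:,:,::-1],(800,320),interpolation=cv2.INTER_CUBIC))
E
```

```text
t: 3.1
ee_pos: [439.3, 110.6, 67.4]
tcp_rot: [0.001, -0.212, 0.977, 0.0]
wrist_force: [-0.3, -0.6, -0.4]
finger_gap: 86.8
finger_force: 0.0
```

View pics/d.png

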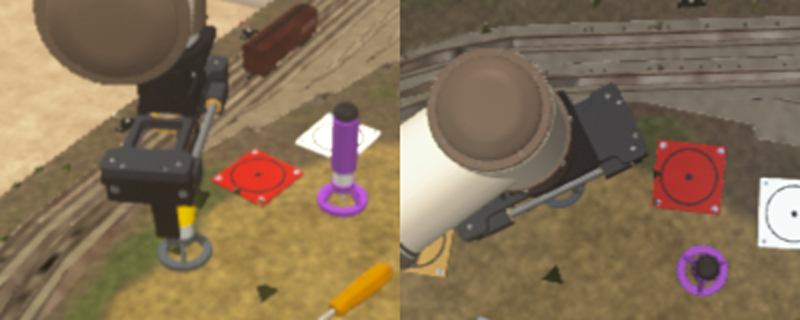

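The open gripper straddles the barrel (foot still at side-crop (185,250)) and nothing has been disturbed. Closing and lifting.

```bash
python3 -m inch '[[0,0,0,0,0,0,1],[0,0,0,0,0,0,1],[0,0,0,0,0,0,1],[0,0,0,0,0,0,1],[0,0,0,0,0,0,1],[0,0,0,0,0,0,1],[0,0,0,0,0,0,1],[0,0,0,0,0,0,1]]'; python3 -m inch '[[0,0,0.1,0,0,0,1],[0,0,0.2,0,0,0,1],[0,0,0.2,0,0,0,1],[0,0,0.1,0,0,0,1],[0,0,0,0,0,0,1],[0,0,0,0,0,0,1]]'
```

```text
t: 4.2
ee_pos: [438.8, 111.0, 66.5]
tcp_rot: [-0.0, -0.213, 0.977, 0.0]
wrist_force: [-0.4, 0.9, -0.1]
finger_gap: 27.1
finger_force: 30.0
t: 4.95
ee_pos: [438.2, 110.6, 125.8]
tcp_rot: [-0.001, -0.213, 0.977, -0.0]
wrist_force: [0.2, -0.2, -3.3]
finger_gap: 27.6
finger_force: 30.0
```

```bash
python3 -m inch '[[-0.04,0.1,0,0,0,0,1],[-0.08,0.23,0,0,0,0,1],[-0.1,0.3,0,0,0,0,1],[-0.12,0.33,0,0,0,0,1],[-0.1,0.3,0,0,0,0,1],[-0.08,0.22,0,0,0,0,1],[-0.045,0.1,0,0,0,0,1],[0,0,-0.2,0,0,0,1],[0,0,0,0,0,0,1],[0,0,0,0,0,0,1]]'
python3 - <<'E'
from station import bot
import cv2,numpy as np,pickle
from h import *
S=bot.capture("side");T=bot.capture("top");pickle.dump((S,T),open("b.pkl","wb"))
s=S["img"][210:370,130:330];t=T["img"][160:320,70:270]
cv2.imwrite("pics/e.png",cv2.resize(np.hstack([s,t])[:,:,::-1],(800,320),interpolation=cv2.INTER_CUBIC))
E
```

```text
t: 6.2
ee_pos: [382.6, 268.8, 106.9]
tcp_rot: [0.0, -0.213, 0.977, -0.0]
wrist_force: [0.6, -0.1, -3.4]
finger_gap: 27.4
finger_force: 30.0
```

View pics/e.png

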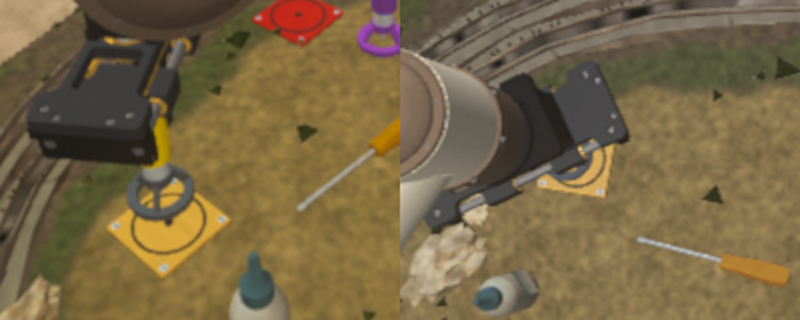

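Run:
```python
import pickle;from h import *
S,T=pickle.load(open("b.pkl","rb"))
print(onplane(S,(210,306.5),44),proj(S,[381.7,269,44]),proj(S,[381.7,269,5]))
x,y=212,312
cv2.imwrite("pics/f.png",cv2.resize(S["img"][y-40:y+40,x-40:x+40,::-1],(600,600),interpolation=cv2.INTER_CUBIC))
```

```text
[382.21268138 271.75645055  44.        ] [211.33129459 305.48840208] [214.34183261 320.43780256]
```

View pics/f.png

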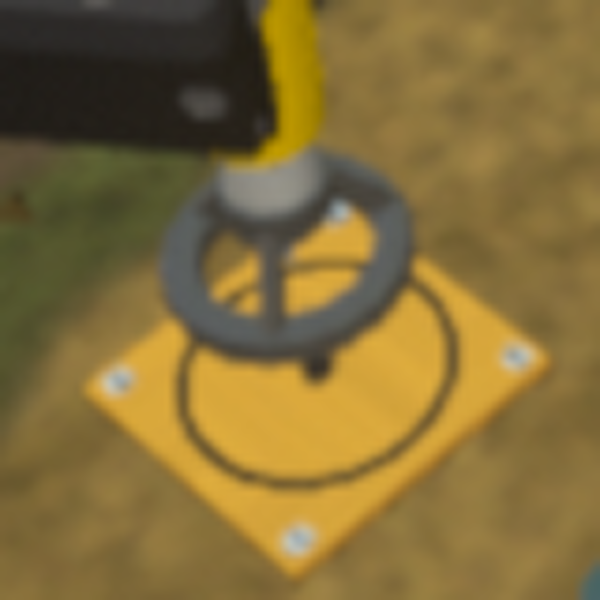

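Foot centre in the side view is at about (210.3,305.7), and the expected point above the dot is (211.3,305.5). That is within about 2 mm and the punch is upright, so I'm lowering to contact.

```bash
python3 -m inch '[[0,0,-0.15,0,0,0,1],[0,0,-0.1,0,0,0,1],[0,0,-0.06,0,0,0,1],[0,0,-0.03,0,0,0,1],[0,0,-0.02,0,0,0,1],[0,0,0,0,0,0,1],[0,0,0,0,0,0,1]]'
python3 - <<'E'
from station import bot
from h import *
S=bot.capture("side");x,y=212,312
print(bot.get_state()["wrist_force"],proj(S,[381.7,269,9]))
cv2.imwrite("pics/g.png",cv2.resize(S["img"][y-40:y+40,x-40:x+40,::-1],(600,600),interpolation=cv2.INTER_CUBIC))
E
```

```text
t: 7.18
ee_pos: [382.5, 269.0, 71.2]
tcp_rot: [0.0, -0.213, 0.977, 0.0]
wrist_force: [-1.0, -0.8, 2.7]
finger_gap: 27.5
finger_force: 30.0
[-1.08556891 -1.34227329  3.26633807] [214.04248614 318.95134056]
```

View pics/g.png

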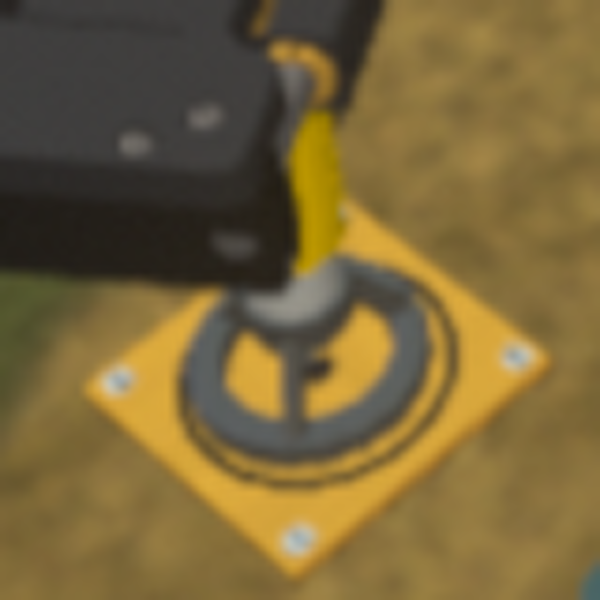

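The foot stands flat inside the ring, about 3 mm off centre (foot centre (305,360) in the crop against about (319,362) expected), which is well within tolerance. Pressing.

```bash
python3 -m inch '[[0,0,-0.03,0,0,0,1],[0,0,-0.03,0,0,0,1],[0,0,-0.03,0,0,0,1],[0,0,-0.03,0,0,0,1],[0,0,0,0,0,0,1],[0,0,0,0,0,0,1]]'; python3 -m inch '[[0,0,-0.02,0,0,0,1],[0,0,0,0,0,0,1],[0,0,0,0,0,0,1]]'
```

```text
t: 7.98
ee_pos: [382.7, 269.1, 59.1]
tcp_rot: [0.0, -0.213, 0.977, 0.0]
wrist_force: [-1.7, -1.0, 5.7]
finger_gap: 27.5
finger_force: 30.0
t: 8.35
ee_pos: [382.6, 269.1, 56.7]
tcp_rot: [0.0, -0.213, 0.977, 0.0]
wrist_force: [-1.1, -1.0, 4.0]
finger_gap: 27.9
finger_force: 30.0
```

```bash
python3 -m inch '[[0,0,-0.015,0,0,0,1],[0,0,0,0,0,0,1],[0,0,0,0,0,0,1]]'
```

```text
t: 8.72
ee_pos: [382.7, 269.1, 56.3]
tcp_rot: [0.0, -0.213, 0.977, 0.0]
wrist_force: [-2.8, -2.4, 12.9]
finger_gap: 27.3
finger_force: 30.0
```

The force rise shows the stop was reached, so the punch has tripped. Letting the barrel up in the grip, then releasing and rising.

```bash
python3 -m inch '[[0,0,-0.0,0,0,0,1],[0,0,0.05,0,0,0,1],[0,0,0.05,0,0,0,1],[0,0,0.04,0,0,0,1],[0,0,0.015,0,0,0,1],[0,0,0,0,0,0,1],[0,0,0,0,0,0,1]]'; python3 -m inch '[[0,0,0,0,0,0,-0.2],[0,0,0,0,0,0,-0.6],[0,0,0,0,0,0,-1],[0,0,0,0,0,0,-1],[0,0,0,0,0,0,-1],[0,0,0,0,0,0,-1],[0,0,0,0,0,0,-1],[0,0,0,0,0,0,-1]]'
```

```text
t: 9.6
ee_pos: [382.5, 269.0, 70.6]
tcp_rot: [0.0, -0.213, 0.977, 0.0]
wrist_force: [-0.9, -1.5, 4.3]
finger_gap: 27.7
finger_force: 30.0
t: 10.6
ee_pos: [382.4, 268.9, 70.5]
tcp_rot: [-0.0, -0.213, 0.977, -0.0]
wrist_force: [-0.1, -0.1, -0.2]
finger_gap: 86.6
finger_force: 0.0
```

```bash
python3 -m inch '[[0,0,0.1,0,0,0,-1],[0,0,0.3,0,0,0,-1],[0,0,0.4,0,0,0,-1],[0,0,0.4,0,0,0,-1],[0,0,0.3,0,0,0,-1],[0,-0.2,0,0,0,0,-1],[0,-0.4,0,0,0,0,-1],[0,-0.4,0,0,0,0,-1],[0,-0.2,0,0,0,0,-1],[0,0,0,0,0,0,-1]]'
python3 - <<'E'
from station import bot
from h import *
S=bot.capture("side");T=bot.capture("top")
print(bot.get_state()["wrist_force"])
a=cv2.resize(S["img"][250:350,160:260],(400,400),interpolation=cv2.INTER_CUBIC);b=cv2.resize(T["img"][190:290,110:210],(400,400),interpolation=cv2.INTER_CUBIC)
cv2.imwrite("pics/k.png",np.hstack([a,b])[:,:,::-1])
E
```

```text
t: 11.85
ee_pos: [382.1, 147.6, 220.4]
tcp_rot: [-0.0, -0.212, 0.977, 0.0]
wrist_force: [0.0, 0.1, 0.3]
finger_gap: 86.9
finger_force: 0.0
[-0.28843458 -0.37235294  0.35019285]
```

View pics/k.png

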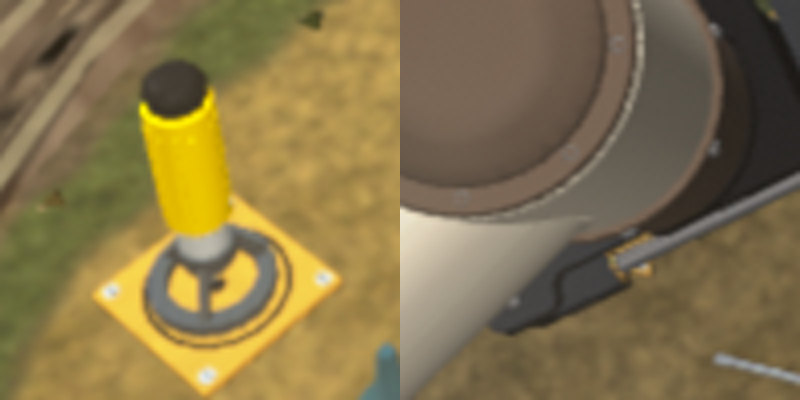

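The punch stands upright inside the ring (foot at crop (211,282)), its barrel is up and the gripper is clear.

```bash
python3 -c "
from station import bot
print(bot.sign_off())"
```

```text
the job is handed in; nothing more can be done
None
```

I pressed the yellow punch to its stop about 3 mm off the brass plate's dot, and the drop in force then the rise at the stop show it tripped. I left it standing there upright with its barrel back up, then handed the job in at about 12 s; no verdict came back.

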